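# Check the slot depth with the red gauge

## Robot

A 6-joint arm with a two-finger parallel gripper is mounted at the origin on a cart in front of the work surface, level with it; the furniture and walls round the work are solid. World frame = base frame: x ahead of the robot, y to its left, z up, the work surface at z = 0. Lengths are in m, angles in rad, forces in N, time in s.
With the tool pointing down it reaches from about 0.375 to 0.975 m from the base axis. Payload 3.8 kg.
Tool frame: the origin (TCP) lies midway between the tips of the shut fingers; the grasp point (between the pads) lies 19 mm behind it; z points along the fingers, y is the line along which they close (so a half turn about z gives the same grasp; the last joint's range is limited). The gripper opens to 85 mm and grips with 20 to 120 N. Pads are 22 mm wide; open, the fingers measure 114 mm over their backs; the gripper's body (76 mm by 85 mm) begins 54 mm behind the grasp point. The pads swing forward as they close: fully open they stand 13 mm farther back than shut.
Start: joints at [1.077, 0.264, 1.604, -0, 1.274, -0.037], TCP at [0.298, 0.606, 0.231] pointing down, gripper open.
Joint ranges: [-2.63, 2.63], [-0.94, 2.18], [0.31, 2.57], [-1.31, 4.45], [0, 2.66], [-2.55, 2.55]. Speed limits (rad/s): [2.57, 2.57, 3.14, 3.14, 3.14, 3.14].

## Interface

Orientations are given as a rotation vector (axis times angle).
In Python, from workcell import manip gives the robot as it stands.
- The arm moves only by the shell command python3 -m creep 'ROWS' [FORCE]. ROWS is JSON, a list of rows, each a list of 3 entries, a list of its own where there are three numbers: the shift along the world's x, y, z in cm, then the turn, a rotation vector about the world's x, y, z in degrees, then the opening in per cent of the stroke, from 0 (shut) to 100 (fully open). A call has 1 to 10 rows; each row shifts and turns the commanded pose from where the row before left it; what a row does not reach is not made up. A row lasts 1/10 s, in which the tool goes at most 50 mm and 8.59 degrees, less where a joint would pass 70% of its speed; a pose out of reach is approached as far as the arm can. A call is refused whole if a number of a shift passes 5 or a number of a turn 8.59, either way. A call with a gripper value outside its range is refused whole. The fingers move at their own pace and stop on an object; FORCE is the grip in N (left out, the last holds). Time passes only in rows, so rows that do not move let the fingers close. It gives the time, the measured TCP pose, the force, the opening and the grip force at its end, in the units of the state.
- manip.sense(): the state, without advancing time (a new reading comes with each control period).
- manip.snapshot(name): name is "scene" or "top" or "wrist"; returns the picture (384x512x3 uint8, blue, green, red); there is no depth.
- manip.camera_model(name): a dict with "mtx" (3x3 intrinsics, pixels), "position" and "attitude" of the camera in the world. Camera axes: x right, y up, looking along -z (the intrinsics and any distortion apply to the point x, -y, -z); pixel columns grow to the right and rows downward; lengths in m; the calibration is good to about 2 mm. A picture is of the moment at which its call begins: read the wrist's pose just before it. camera_model takes no time and is no camera call; for the wrist camera it gives the pose at the moment of the call.
- manip.hand_in(): hands the job in; it is judged then, once.
The state is a dict: "t": time; "joints": joint angles; "qvel": joint speeds; "joint_efforts": joint torques, N m; "tool_pos": TCP position; "tool_rot": TCP orientation; "ft_force": force on the tool from outside, world axes, zero at the start; "wrist_torque": the same for the moment, N m; "width": opening from 0.0 (shut) to 1.0 (fully open); "gripper_force": force on a finger pad.
Only numpy, scipy, OpenCV 4.12 (cv2) and the standard library are available. Lean on these libraries where they do the work, as an engineer would, in place of code of your own. Each camera call takes 0.05 s, during which the arm holds its last target. There are 200 camera calls.

## Task

Check the milled slot in the aluminium block on the bench with the red-handled depth gauge: lift that gauge out of its wooden rack, lower its blade into the slot (do not drop it in) until its collar sits flat on top of the block, then let go and leave it there. The yellow and blue gauges stay in the rack.

Things in the scene. Friction and masses are not known exactly. Their poses are not given: they have to be found in the camera images.
- gauge_red: Loose depth gauge, 0.2 to 0.35 kg, blade down in a pocket of the fixed wooden rack (top 55 mm above bench; order of the 3 gauges varies). Origin: centre of the blade's lower end, z up. x, y sizes: steel blade 6 x 30 mm, z 0 to 40; collar 40 x 64, z 40 to 48, resting on the rack (blade end 15 mm above bench); red grip 24 x 46, z 48 to 93. Grip it from above across x. A half turn about z changes nothing.
- slot_block: Aluminium block 62 x 94 mm (x, y) on a dark base plate 80 x 130 mm, fixed; top 60 mm above bench. Upright slot in the middle of its top: 16 mm wide (x), 50 long (y), 45 deep, mouth chamfered 3 mm. Origin: on the bench, right below the slot's centre; z up. With the red gauge home, blade width along the slot, its collar lies on the block's top and the blade's end is 20 mm above bench.
- gauge_yellow: Bystander to leave alone: the same gauge with a yellow grip and a blade 30 mm long, in the same rack, 70 or 140 mm from the red one along the rack (gauge y). Origin: centre of the blade's lower end, z up.
- gauge_blue: Bystander to leave alone: the same gauge with a blue grip and a blade 22 mm long, in the same rack, 70 or 140 mm from the red one along the rack (gauge y). Origin: centre of the blade's lower end, z up.
Mind the look-alikes: they are no part of the job. There is more than one size of the slot_block; the job needs the larger.

How it is judged:
On the way, in this order (a step that is already met when the one before it is completed fails the run):
1. the red gauge is lifted out of the rack by the gripper (height (world z) of gauge_red above 0.062 m and contact force between gauge_red and the fingers above 0.5 N), for 0.1 s.
2. the blade is at least 12 mm down in the slot while the gripper still holds the gauge (z of gauge_red in the frame of slot_block below 0.048 m and x of gauge_red in the frame of slot_block between -0.012 and 0.012 m and y of gauge_red in the frame of slot_block between -0.018 and 0.018 m and contact force between gauge_red and the fingers above 0.5 N), for 0.05 s.
At the end, for the whole second after the job is handed in: The red gauge stands released and at rest in the slot: blade end 14 to 24 mm above the bench (20 is home), within 12 mm of the slot centre across and 18 mm along, upright within 0.12 rad. The yellow and blue gauges are within 20 mm of where they stood (z of gauge_red in the frame of slot_block between 0.014 and 0.024 m and x of gauge_red in the frame of slot_block between -0.012 and 0.012 m and y of gauge_red in the frame of slot_block between -0.018 and 0.018 m and angle between gauge_red's own z axis and vertical below 0.12 rad and linear speed of gauge_red below 0.02 m/s and distance of each of gauge_yellow, gauge_blue from where it was at the start of the episode below 0.02 m); the robot touches nothing.
It also fails if it takes over 35 s, if anything falls off the work surface, if the arm or the gripper's body presses on something with over 40 N, if the wrist force passes 120 N, or if a joint passes its speed limit or range.

## Working session

There is one attempt and no reset: what is moved stays moved. The work goes in short steps, Python scripts to look and compute and a shell command to move; the robot and the scene stay as the last step left them, time stands still between calls to the robot, and variables do not carry over. Pictures are saved under pics/ and viewed, at most 10 in all, crops included, and the job is handed in when it is done.

```bash
mkdir -p pics; cat > h.py <<'E'
import numpy as np,cv2
from workcell import manip
from scipy.spatial.transform import Rotation as R
def snap(n,f):
    c=manip.camera_model(n); im=manip.snapshot(n); cv2.imwrite(f,im); return im,c
def att(c):
    a=np.array(c["attitude"],float)
    return a if a.shape==(3,3) else (R.from_rotvec(a).as_matrix() if a.size==3 else R.from_quat(a).as_matrix())
def ray(c,px,z):
    K=np.array(c["mtx"]); d=np.array(c.get("distortion",c.get("dist",np.zeros(5))),float)
    p=cv2.undistortPoints(np.array(px,float).reshape(-1,1,2),K,d).reshape(-1,2)
    v=np.c_[p[:,0],-p[:,1],-np.ones(len(p))]@att(c).T
    o=np.array(c["position"]); return o+v*((z-o[2])/v[:,2])[:,None]
E
python3 - <<'E'
from h import *
print(manip.sense())
a,c=snap("scene","pics/s.png");print(c)
b,c=snap("top","pics/t.png");print(c)
print(manip.camera_model("wrist"))
E
```

```text
{'t': 0.0, 'joints': array([ 1.07708978e+00,  2.64756982e-01,  1.60538564e+00, -2.86893709e-07,
        1.27366114e+00, -3.68475482e-02]), 'qvel': array([ 0.00100053, -0.00092128,  0.00018145, -0.00062535,  0.00102545,
        0.0008185 ]), 'joint_efforts': array([ 1.62205150e-03, -5.15111589e+01, -3.67308140e+01, -2.39725756e-05,
        1.31232943e-02,  4.52762094e-06]), 'tool_pos': array([0.29739058, 0.60515092, 0.22995313]), 'tool_rot': array([-0.71127594, -3.05941814,  0.0033512 ]), 'ft_force': array([-0.60670629, -0.7751755 ,  0.73064007]), 'wrist_torque': array([-0.03424828, -0.02187666, -0.03814918]), 'gripper_force': 0.0, 'width': 1.0018436690241102}
{'mtx': array([[439.0186098 ,   0.        , 257.25013861],
       [  0.        , 439.0186098 , 194.33822365],
       [  0.        ,   0.        ,   1.        ]]), 'position': array([ 0.0589958 , -0.4009348 ,  0.41978873]), 'attitude': array([ 1.09046167, -0.39160657, -0.66576901])}
{'mtx': array([[405.84908111,   0.        , 254.48315101],
       [  0.        , 405.84908111, 190.6953822 ],
       [  0.        ,   0.        ,   1.        ]]), 'position': array([0.45078263, 0.14903755, 0.88328144]), 'attitude': array([ 0.10544731, -0.06888019, -1.57926879])}
{'mtx': array([[310.26145211,   0.        , 255.35642174],
       [  0.        , 310.26145211, 190.08990771],
       [  0.        ,   0.        ,   1.        ]]), 'position': array([0.22319087, 0.64113628, 0.37283862]), 'attitude': array([-0.29175574, -0.17956677,  1.10422523])}
```

View pics/s.png

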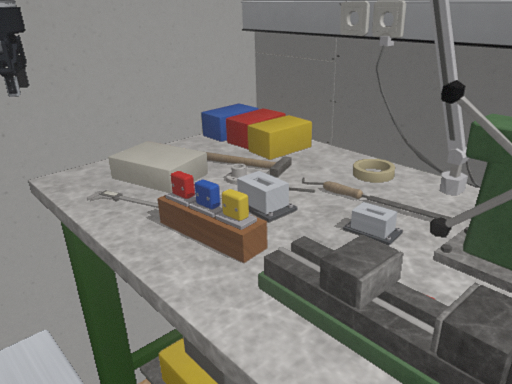

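View pics/t.png

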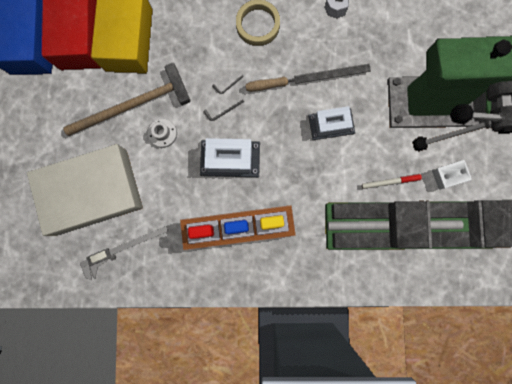

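The top view shows the red grip at (201,232), blue at (236,228) and yellow at (271,223). The larger block's slot is at (229,153); the smaller look-alike is at (333,120).

```bash
cat >> h.py <<'E'
def rect(m,c,z,near):
    cs,_=cv2.findContours(m.astype(np.uint8),cv2.RETR_EXTERNAL,cv2.CHAIN_APPROX_NONE)
    cs=[k for k in cs if cv2.contourArea(k)>20]
    k=min(cs,key=lambda k:np.hypot(*(np.array(cv2.minAreaRect(k)[0])-near)))
    W=ray(c,k.reshape(-1,2),z)[:,:2]
    (ct,sz,_)=r=cv2.minAreaRect((W*1000).astype(np.float32)); b=cv2.boxPoints(r)
    e=[b[1]-b[0],b[2]-b[1]]; e=max(e,key=np.linalg.norm)
    return np.array(ct)/1000,np.round(sz,1),(np.degrees(np.arctan2(e[1],e[0]))+180)%180, cv2.minAreaRect(k)[0]
E
python3 - <<'E'
from h import *
im=cv2.imread("pics/t.png");c=manip.camera_model("top")
h=cv2.cvtColor(im,cv2.COLOR_BGR2HSV);H,S,V=cv2.split(h)
red=((H<6)|(H>174))&(S>180)&(V>140)
print("red",rect(red,c,.108,(201,232)))
print("blue",rect((H>105)&(H<125)&(S>150),c,.103,(236,228)))
print("yel",rect((H>22)&(H<32)&(S>150)&(V>120),c,.103,(271,223)))
wh=(S<60)&(V>180)
print("block",rect(wh,c,.06,(229,155)))
sl=np.zeros_like(V,bool);sl[144:163,212:246]=V[144:163,212:246]<140
print("slot",rect(sl,c,.06,(229,153)))
print(R.from_rotvec(manip.sense()['tool_rot']).as_matrix().round(3))
E
```

```text
red (array([0.46068573, 0.27216263]), array([20.6, 43.9]), np.float32(97.009254), (199.59170532226562, 231.1877899169922))
blue (array([0.46859979, 0.2032477 ]), array([22.2, 45.1]), np.float32(97.54375), (235.81996154785156, 226.73997497558594))
yel (array([0.47682181, 0.13422757]), array([22.5, 44.2]), np.float32(96.556496), (271.7615661621094, 222.0923309326172))
block (array([0.64274188, 0.21166055]), array([128.8, 105.5]), np.float32(89.2554), (233.0, 143.0))
slot (array([0.62278217, 0.22287794]), array([47.7, 14.7]), np.float32(89.72626), (227.5, 152.5))
[[-0.897  0.441 -0.001]
 [ 0.441  0.897 -0.002]
 [ 0.    -0.002 -1.   ]]
```

```bash
python3 -m creep '[[[1.6,-3.3,0],[0,0,-5.7],100],[[1.6,-3.3,0],[0,0,-5.7],100],[[1.6,-3.3,0],[0,0,-5.7],100],[[1.6,-3.3,0],[0,0,-5.7],100],[[1.6,-3.3,0],[0,0,-5.7],100],[[1.6,-3.3,0],[0,0,-5.7],100],[[1.6,-3.3,0],[0,0,-5.7],100],[[1.6,-3.3,0],[0,0,-5.7],100],[[1.7,-3.4,0],[0,0,-5.7],100],[[0,0,0],[0,0,0],100]]' 60
cat > w.py <<'E'
from h import *
import sys
im,c=snap("wrist",sys.argv[1]);s=manip.sense()
M=R.from_rotvec(s['tool_rot']).as_matrix()
print(s['t'],s['tool_pos'].round(4),"yaw",np.degrees(np.arctan2(M[1,1],M[0,1])).round(2),"tilt",M[:,2].round(3),s['ft_force'].round(2))
H,S,V=cv2.split(cv2.cvtColor(im,cv2.COLOR_BGR2HSV))
red=((H<6)|(H>174))&(S>180)&(V>140)
try: print(rect(red,c,.108,(255,250)))
except Exception as e: print(e)
E
python3 w.py pics/w1.png
```

```text
t: 1.1
tool_pos: [0.444, 0.3041, 0.2308]
tool_rot: [1.972, 2.444, -0.003]
ft_force: [0.1, 0.1, -1.1]
width: 0.998
gripper_force: 0.0
1.15 [0.4432 0.3059 0.2309] yaw 12.34 tilt [-0.001 -0.    -1.   ] [ 0.44 -0.1   0.07]
min() iterable argument is empty
```

View pics/w1.png

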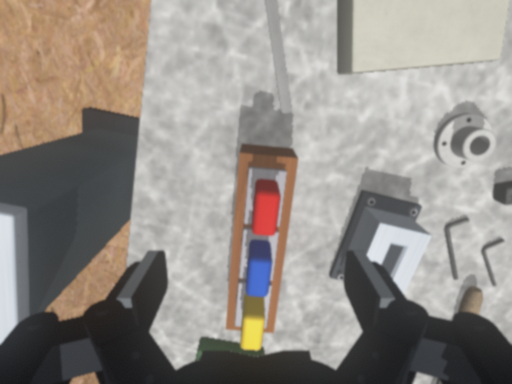

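The wrist view shows the red grip at about (266,207), blue at (260,268), yellow at (253,322), and the large block's slot at (395,258) in the right half. I'll correct the pose and re-measure with a looser mask.

```bash
sed -i 's/(S>180)&(V>140)/(S>130)\&(V>int(sys.argv[2]))/' w.py
python3 -m creep '[[[0.9,-1.7,-2],[0,0,-2.6],100],[[0.9,-1.7,-2],[0,0,-2.7],100],[[0,0,-2],[0,0,0],100],[[0,0,0],[0,0,0],100]]'
python3 w.py pics/w2.png 90
python3 - <<'E'
import cv2,numpy as np
im=cv2.imread("pics/w2.png");H,S,V=cv2.split(cv2.cvtColor(im,cv2.COLOR_BGR2HSV))
m=((H<6)|(H>174))&(S>130)
print(np.histogram(V[m],bins=12))
E
```

```text
t: 1.55
tool_pos: [0.4581, 0.2731, 0.1677]
tool_rot: [-2.074, -2.356, 0.01]
ft_force: [-0.8, 0.2, -1.0]
width: 0.999
gripper_force: 0.0
1.6 [0.459  0.2739 0.1695] yaw 7.3 tilt [-0.004 -0.002 -1.   ] [0.84 0.93 0.39]
(array([0.45884579, 0.279513  ]), array([22.9, 51.2]), np.float32(97.4679), (259.0, 198.5))
(array([ 242,   42,   34,   32,   44,   46,   91,   92,  110,  143,  212,
       1012]), array([101.        , 111.08333333, 121.16666667, 131.25      ,
       141.33333333, 151.41666667, 161.5       , 171.58333333,
       181.66666667, 191.75      , 201.83333333, 211.91666667,
       222.        ]))
```

View pics/w2.png

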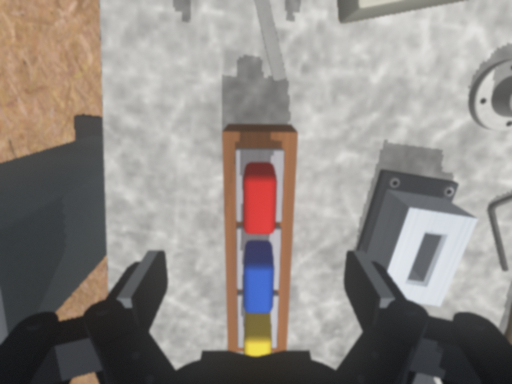

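The red grip's top face is centred at about (260,200), between the finger tips' columns. Its dark +y side face is in the mask too. I'll check with a brighter mask, then descend.

```bash
python3 - <<'E'
from h import *
c=manip.camera_model("wrist")
im=cv2.imread("pics/w2.png");H,S,V=cv2.split(cv2.cvtColor(im,cv2.COLOR_BGR2HSV))
for v in(175,195,205): print(rect(((H<6)|(H>174))&(S>130)&(V>v),c,.108,(259,205)))
wh=(S<60)&(V>150); wh[:,:380]=0; wh[:190]=0;
print("block",rect(wh,c,.06,(430,245)))
sl=np.zeros_like(wh); sl[222:292,400:452]=(V<140)[222:292,400:452]
print("slot",rect(sl,c,.06,(428,257)))
E
python3 -m creep '[[[0.1,-0.1,-2.5],[0,0,0],100],[[0,0,-2.5],[0,0,0],100],[[0,0,-2.5],[0,0,0],100],[[0,0,-2.4],[0,0,0],100],[[0,0,0],[0,0,0],100]]'
```

```text
(array([0.46162335, 0.27418402]), array([20.1, 40.5]), np.float32(96.75931), (260.0, 206.5))
(array([0.46180792, 0.27424103]), array([17.7, 38.9]), np.float32(96.87746), (260.5, 206.5))
(array([0.46158835, 0.27385938]), array([16. , 38.1]), np.float32(97.377525), (259.9999694824219, 206.99998474121094))
block (array([0.65051581, 0.22270045]), array([122.1, 144.1]), np.float32(97.38322), (449.0, 258.0))
slot (array([0.62134595, 0.22521472]), array([48.3, 15. ]), np.float32(87.76727), (424.1034240722656, 256.7413635253906))
t: 2.1
tool_pos: [0.4593, 0.2727, 0.0701]
tool_rot: [-2.074, -2.357, 0.008]
ft_force: [0.3, -1.0, 0.8]
width: 0.998
gripper_force: 0.0
```

```bash
python3 -m creep '[[[0.2,0,0],[0,0,0],20],[[0,0,0],[0,0,0],10],[[0,0,0],[0,0,0],10],[[0,0,0],[0,0,0],10],[[0,0,0],[0,0,0],10],[[0,0,0],[0,0,0],10],[[0,0,0],[0,0,0],10],[[0,0,0],[0,0,0],10]]' 60
```

```text
t: 2.9
tool_pos: [0.4626, 0.273, 0.0737]
tool_rot: [-2.076, -2.355, 0.002]
ft_force: [-7.7, -0.9, 9.1]
width: 0.273
gripper_force: 60.3
```

```bash
python3 -m creep '[[[0,0,0.5],[0,0,0],10],[[0,0,1],[0,0,0],10],[[0,0,1.5],[0,0,0],10],[[0,0,2],[0,0,0],10],[[0,0,2],[0,0,0],10],[[0,0,2],[0,0,0],10],[[0,0,2],[0,0,0],10],[[0,0,0],[0,0,0],10],[[0,0,0],[0,0,0],10]]'
python3 w.py pics/w3.png 90; python3 -c "
from h import *
snap('scene','pics/s3.png')"
```

```text
t: 3.8
tool_pos: [0.4644, 0.273, 0.1834]
tool_rot: [2.076, 2.356, 0.004]
ft_force: [-0.3, 0.4, -3.5]
width: 0.278
gripper_force: 59.3
3.85 [0.4636 0.2726 0.1821] yaw 7.22 tilt [ 0. -0. -1.] [-0.05  0.46 -2.02]
(array([0.47238647, 0.21193698]), array([ 47.2, 116.1]), np.float32(96.60181), (255.5, 267.0))
```

View pics/s3.png

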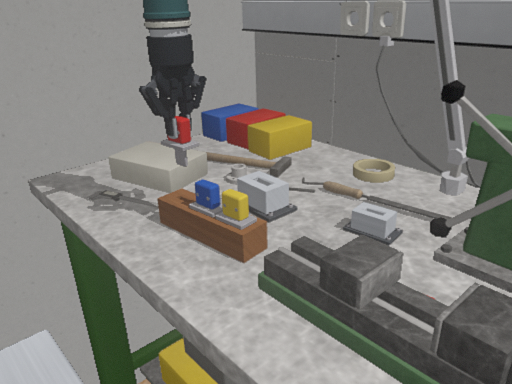

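The red gauge hangs upright in the fingers at (182,135), and blue and yellow are still in the rack. I'll move so that the slot lies under the wrist camera.

```bash
python3 -m creep '[[[2,-1.5,0],[0,0,-1],10],[[2,-1.5,0],[0,0,-1],10],[[2,-1.5,0],[0,0,-1],10],[[2,-1.5,0],[0,0,-1],10],[[2,-1.5,0],[0,0,-1],10],[[2,-1.5,0],[0,0,-1],10],[[2,-1.5,0],[0,0,-1],10],[[1.9,-1.4,0],[0,0,-1],10],[[0,0,0],[0,0,0],10],[[0,0,0],[0,0,0],10]]'
python3 w.py pics/w4.png 90
```

```text
t: 4.9
tool_pos: [0.6219, 0.1533, 0.1804]
tool_rot: [-2.236, -2.204, 0.004]
ft_force: [-0.6, -0.8, -1.9]
width: 0.275
gripper_force: 59.6
4.95 [0.6216 0.1537 0.1806] yaw -0.78 tilt [-0.003 -0.    -1.   ] [-0.01 -0.51 -2.1 ]
(array([0.62026691, 0.09265759]), array([111.3,  45.9]), np.float32(89.875916), (255.5, 268.0))
```

View pics/w4.png

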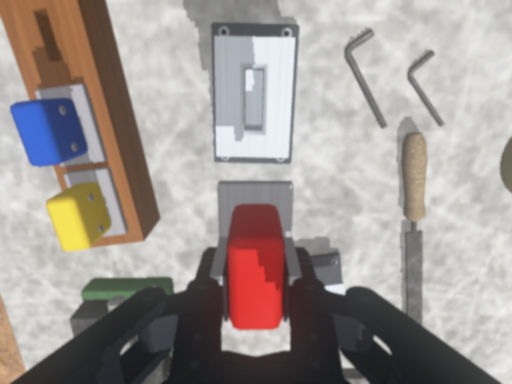

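The slot's chamfer outline runs about x 243–267, y 64–132, and the block's top edges run from about (215,37) and (297,37) down to (213,160) and (291,161). The held grip is centred at column 256.

```bash
python3 - <<'E'
from h import *
c=manip.camera_model("wrist"); im=cv2.imread("pics/w4.png"); g=cv2.cvtColor(im,cv2.COLOR_BGR2GRAY)
for y in(75,90,105,120): print(y,g[y,206:304:1].tolist()[30:70])
print([int(v) for v in g[56:142,256]])
P=ray(c,[(215,37),(297,37),(291,161),(213,160),(245,64),(267,65),(264,132),(242,131)],.06)[:,:2]
print(P.round(4), P[:4].mean(0),P[4:].mean(0))
cv2.imwrite("pics/c4.png",cv2.resize(im[20:175,195:315],None,fx=3.8,fy=3.8,interpolation=cv2.INTER_CUBIC))
E
```

```text
75 [180, 180, 179, 175, 167, 159, 154, 146, 146, 182, 225, 237, 237, 237, 238, 236, 228, 205, 187, 184, 183, 182, 181, 182, 183, 182, 173, 162, 171, 186, 198, 218, 232, 238, 239, 239, 240, 240, 238, 239]
90 [180, 180, 181, 176, 168, 162, 156, 148, 148, 177, 209, 220, 221, 220, 220, 212, 196, 185, 184, 184, 184, 182, 181, 182, 183, 178, 164, 158, 173, 189, 205, 224, 235, 239, 240, 241, 240, 239, 239, 239]
105 [179, 180, 179, 176, 170, 164, 158, 149, 141, 151, 170, 178, 179, 179, 181, 182, 183, 184, 184, 184, 183, 181, 182, 181, 181, 171, 159, 167, 181, 190, 212, 232, 239, 239, 241, 241, 240, 239, 239, 238]
120 [178, 178, 178, 176, 171, 164, 158, 147, 142, 154, 171, 176, 177, 178, 181, 180, 182, 182, 184, 183, 181, 180, 179, 181, 179, 171, 167, 179, 188, 201, 222, 234, 239, 240, 241, 240, 239, 239, 239, 238]
[235, 236, 235, 235, 235, 234, 230, 222, 215, 213, 207, 189, 165, 150, 159, 175, 182, 183, 183, 183, 184, 183, 184, 183, 184, 184, 183, 184, 184, 183, 184, 183, 184, 184, 184, 184, 183, 183, 184, 183, 183, 183, 183, 183, 182, 183, 183, 183, 183, 183, 182, 182, 182, 182, 182, 182, 182, 182, 181, 182, 182, 182, 181, 181, 181, 181, 180, 177, 166, 149, 135, 130, 131, 136, 152, 175, 194, 201, 214, 228, 236, 238, 239, 238, 238, 238]
[[0.5913 0.2711]
 [0.6543 0.2702]
 [0.6519 0.1729]
 [0.5843 0.1746]
 [0.6139 0.2515]
 [0.6312 0.2506]
 [0.6286 0.1982]
 [0.6101 0.1992]] [0.62044225 0.22220443] [0.62095485 0.22487763]
```

View pics/c4.png

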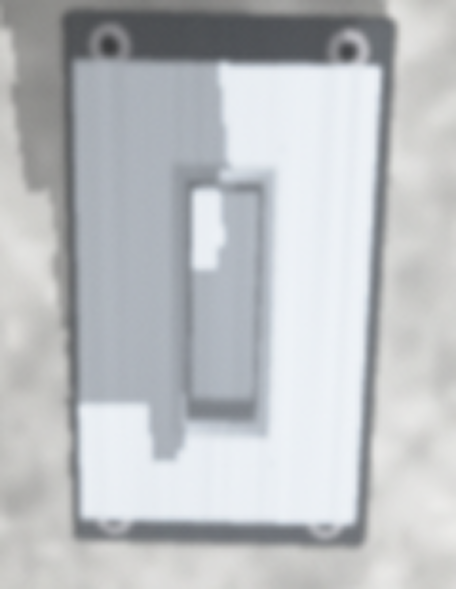

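The crop shows the chamfer outline corners at about (178,170), (273,172), (267,435) and (181,437), with the slot open and free.

```bash
python3 - <<'E'
from h import *
c=manip.camera_model("wrist")
f=lambda L:np.array(L)/3.8+[195,20]
for L in ([(178,170),(273,172),(267,435),(181,437)],[(75,60),(382,65),(359,522),(79,522)]):
    P=ray(c,f(L),.06)[:,:2]; d=(P[0]-P[3]+P[1]-P[2]);print(P.round(4).tolist(),P.mean(0),np.degrees(np.arctan2(d[1],d[0])))
s=manip.sense();print(s['tool_pos'])
# held gauge: collar edge and grip columns at their heights
print(ray(c,[(220,182),(293,182)],s['tool_pos'][2]-.0587+.048)[:,:2], ray(c,[(231,208),(280,208)],s['tool_pos'][2]-.0587+.093)[:,:2])
E
```

```text
[[0.6114, 0.251], [0.6311, 0.2504], [0.6297, 0.1961], [0.6105, 0.1959]] [0.62067284 0.22334169] 88.81339755452832
[[0.5911, 0.2719], [0.6532, 0.2702], [0.6505, 0.1761], [0.5868, 0.1769]] [0.62040946 0.22378218] 87.89277963763686
[0.62155596 0.15373819 0.18061517]
[[0.60319257 0.18829765]
 [0.6409625  0.18782005]] [[0.61249771 0.19181975]
 [0.63093293 0.19159136]]
```

```bash
python3 -m creep '[[[-0.1,1.5,0],[0,0,-0.9],10],[[0,1.8,0],[0,0,0],10],[[0,1.8,0],[0,0,0],10],[[0,1.7,0],[0,0,0],10],[[0,0,-2],[0,0,0],10],[[0,0,-2],[0,0,0],10],[[0,0,-1],[0,0,0],10],[[0,0,0],[0,0,0],10],[[0,0,0],[0,0,0],10]]'
python3 w.py pics/w5.png 90;  python3 -c "
from h import *
im,c=snap('scene','pics/s5.png')
cv2.imwrite('pics/s5c.png',cv2.resize(im[90:230,190:350],None,fx=4,fy=4))"
```

```text
t: 5.85
tool_pos: [0.6218, 0.2223, 0.1325]
tool_rot: [2.253, 2.189, 0.0]
ft_force: [0.4, 0.0, -2.6]
width: 0.273
gripper_force: 59.5
5.9 [0.6224 0.2223 0.1333] yaw -1.66 tilt [ 0.001  0.    -1.   ] [ 0.72 -0.14 -1.94]
(array([0.62046967, 0.19298453]), array([85.9, 35.7]), np.float32(89.03522), (255.5, 268.5))
```

View pics/s5c.png

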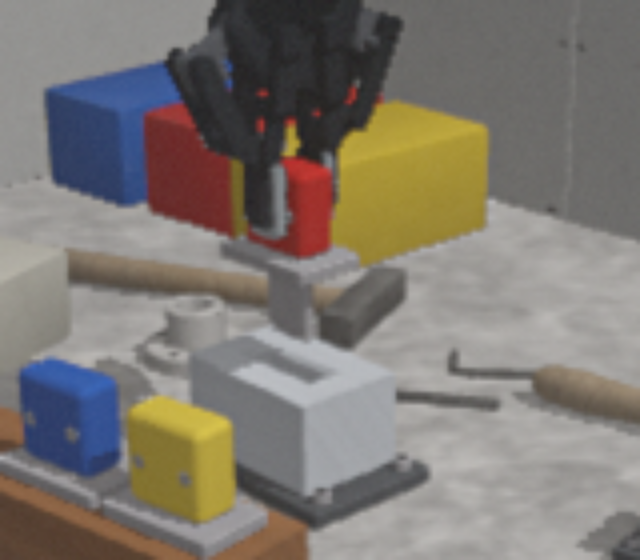

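The blade hangs just above the block: its end is at about crop (292,334) and the slot mouth is centred near (279,362). I'll check both with rays.

```bash
python3 - <<'E'
from h import *
c=manip.camera_model("scene")
f=lambda x,y:[(x/4+190-.4,y/4+90-.4)]
print(ray(c,f(292,334),.0746)[0], ray(c,f(279,362),.06)[0])
# block top corners
P=[ray(c,f(*p),.06)[0,:2] for p in [(192,360),(285,328),(398,378),(305,405)]];print(np.round(P,4).tolist(),np.mean(P,0))
E
```

```text
[0.62376179 0.22492844 0.0746    ] [0.61693446 0.22797277 0.06      ]
[[0.5868, 0.2625], [0.6508, 0.2605], [0.6455, 0.1695], [0.5898, 0.179]] [0.61820838 0.21787297]
```

```bash
python3 -m creep '[[[-0.2,0,0],[0,0,0],10],[[0,0,-0.6],[0,0,0],10],[[0,0,-0.6],[0,0,0],10],[[0,0,-0.6],[0,0,0],10],[[0,0,-0.6],[0,0,0],10],[[0,0,-0.6],[0,0,0],10],[[0,0,-0.5],[0,0,0],10],[[0,0,0],[0,0,0],10]]'
```

```text
t: 6.75
tool_pos: [0.6189, 0.2215, 0.0959]
tool_rot: [-2.253, -2.188, 0.003]
ft_force: [-0.3, -0.0, -2.9]
width: 0.273
gripper_force: 59.5
```

Blade about 23 mm in the slot with no contact. I'll continue in small steps.

```bash
python3 -m creep '[[[0,0,-0.4],[0,0,0],10],[[0,0,-0.4],[0,0,0],10],[[0,0,-0.3],[0,0,0],10],[[0,0,-0.2],[0,0,0],10],[[0,0,0],[0,0,0],10],[[0,0,0],[0,0,0],10]]'; python3 -m creep '[[[0,0,-0.2],[0,0,0],10],[[0,0,0],[0,0,0],10]]'
```

```text
t: 7.35
tool_pos: [0.6198, 0.2218, 0.0843]
tool_rot: [-2.254, -2.189, -0.0]
ft_force: [-0.1, -0.6, -1.8]
width: 0.273
gripper_force: 59.5
t: 7.55
tool_pos: [0.6196, 0.2218, 0.0821]
tool_rot: [-2.254, -2.189, 0.0]
ft_force: [0.8, 0.7, -2.3]
width: 0.269
gripper_force: 59.5
```

```bash
for i in 1 2; do python3 -m creep '[[[0,0,-0.2],[0,0,0],10],[[0,0,0],[0,0,0],10]]' | grep -E 'pos|ft_'; done
```

```text
tool_pos: [0.6195, 0.2217, 0.08]
ft_force: [0.8, -0.3, -1.5]
tool_pos: [0.62, 0.2219, 0.0787]
ft_force: [-0.7, 0.3, -0.1]
```

```bash
python3 -m creep '[[[0,0,-0.1],[0,0,0],10],[[0,0,0],[0,0,0],10]]' | grep -E 'pos|ft_';python3 -m creep '[[[0,0,-0.1],[0,0,0],10],[[0,0,0],[0,0,0],10]]' | grep -E 'pos|ft_'
```

```text
tool_pos: [0.62, 0.2219, 0.0786]
ft_force: [-3.1, -1.0, 6.1]
tool_pos: [0.62, 0.2219, 0.0786]
ft_force: [-5.8, -1.7, 10.1]
```

Firm upward contact, so the collar is seated. Now release and retreat.

```bash
python3 -m creep '[[[0,0,0.1],[0,0,0],50],[[0,0,0],[0,0,0],100],[[0,0,0],[0,0,0],100],[[0,0,0],[0,0,0],100],[[0,0,0],[0,0,0],100],[[0,0,0],[0,0,0],100]]'; python3 -m creep '[[[0,0,1],[0,0,0],100],[[0,0,2],[0,0,0],100],[[0,0,2],[0,0,0],100],[[0,0,2.5],[0,0,0],100],[[0,0,2.5],[0,0,0],100],[[0,0,2.5],[0,0,0],100],[[0,0,0],[0,0,0],100],[[0,0,0],[0,0,0],100]]'
python3 -c "
from h import *
im,c=snap('scene','pics/s6.png')
cv2.imwrite('pics/s6c.png',cv2.resize(im[90:230,190:350],None,fx=4,fy=4))"
```

```text
t: 8.95
tool_pos: [0.6196, 0.2218, 0.077]
tool_rot: [-2.254, -2.189, 0.0]
ft_force: [-0.1, -0.1, -0.8]
width: 0.997
gripper_force: 0.0
t: 9.75
tool_pos: [0.6203, 0.222, 0.2036]
tool_rot: [2.253, 2.188, 0.003]
ft_force: [-0.5, -0.3, -0.5]
width: 0.995
gripper_force: 0.0
```

View pics/s6c.png

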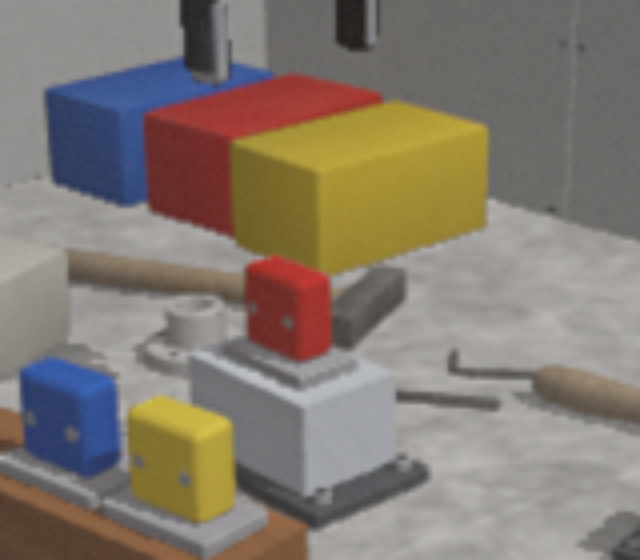

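The red gauge stands upright at crop (288,310) with its collar flat on the block. The gripper is clear, and blue and yellow have not moved.

```bash
python3 -c "
from workcell import manip
print(manip.hand_in())"
```

```text
the job is handed in; nothing more can be done
None
```

The red gauge stands released in the larger block's slot with its collar flat on top, the yellow and blue gauges are still in the rack, and the job was handed in at about 10 s; no verdict came back.

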